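# Secure the globe stand's hinge pin with an R-clip

## Robot

A 6-joint arm with a two-finger parallel gripper is mounted at the origin on the work surface. World frame = base frame: x ahead of the robot, y to its left, z up, the work surface at z = 0. Lengths are in m, angles in rad, forces in N, time in s.
With the tool pointing down it reaches from about 0.35 to 0.725 m from the base axis. Payload 4.3 kg.
Tool frame: the origin (TCP) lies on the mounting face of the last link; the fingertips stand 173 mm ahead of it and the grasp point (between the pads) lies robot.grip_depth ahead of it (robot.grip_depth is the distance from the TCP to the grasp point, in m); y points along the fingers, x is the direction in which the jaws open and shut, and the axes are right-handed (so a half turn about y gives the same grasp; the last joint's range is limited). The gripper opens to 85 mm and grips with 20 to 120 N. Pads are 22 mm wide; open, the fingers measure 114 mm over their backs; the gripper's body (76 mm by 85 mm) begins 54 mm behind the grasp point. The pads swing forward as they close: fully open they stand 13 mm farther back than shut.
Start: joints at [-0.11, 0.377, 0.081, 1.274, 0, 1.46], TCP at [0.575, 0, 0.405] pointing down, gripper open.
Joint ranges: [-2.72, 2.72], [-0.84, 1.66], [-1.02, 1.22], [-1.77, 2.12], [-1.37, 1.28], [-3.14, 3.14]. Speed limits (rad/s): [2.57, 2.57, 3.14, 3.14, 3.14, 3.14].

## Interface

Orientations are given as a unit quaternion [w, x, y, z].
In Python, from workcell import sense, viewer, workorder, robot gives the robot as it stands.
- The arm moves only by the shell command python3 -m handwheel 'ROWS'. ROWS is JSON, a list of rows, each a list of 5 numbers: the shift along the world's x, y, z in m, then the turn about the world's z in degrees, then the opening, from 0 (shut) to 1 (fully open). A call has 1 to 12 rows; each row shifts and turns the commanded pose from where the row before left it; what a row does not reach is not made up. A row lasts 1/12 s, in which the tool goes at most 41.7 mm and 7.16 degrees, less where a joint would pass 70% of its speed; a pose out of reach is approached as far as the arm can. A call is refused whole if a number of a shift passes 0.0417 or a number of a turn 7.16, either way. A call with a gripper value outside its range is refused whole. The fingers move at their own pace and stop on an object; the grip force is fixed at half the most. Time passes only in rows, so rows that do not move let the fingers close. It gives the time, the measured TCP pose, the force and the opening at its end, in the units of the state.
- sense(): the state, without advancing time (a new reading comes with each control period).
- viewer.camera(name): name is "scene" or "side" or "wrist"; returns the picture (480x640x3 uint8, red, green, blue); there is no depth.
- viewer.camera_model(name): a dict with "fx", "fy", "cx", "cy" (pixels), "position" and "attitude" of the camera in the world; the wrist camera has in their place "mount" (4x4, takes a point from camera to tool coordinates, whose origin is the TCP and whose axes are the tool frame's). Camera axes: x right, y up, looking along -z (the intrinsics and any distortion apply to the point x, -y, -z); pixel columns grow to the right and rows downward; lengths in m; the calibration is good to about 2 mm. A picture is of the moment at which its call begins: read the wrist's pose just before it. camera_model takes no time and is no camera call.
- workorder.sign_off(): hands the job in, once; it reports no verdict.
The state is a dict: "t": time; "joint_pos": joint angles; "qd": joint speeds; "joint_efforts": joint torques, N m; "position": TCP position; "eef_rot": TCP orientation; "wrist_force": force on the tool from outside, world axes, zero at the start; "moment": the same for the moment, N m; "gripper_width": opening from 0.0 (shut) to 1.0 (fully open).
Only numpy, scipy, OpenCV 4.12 (cv2) and the standard library are available. Lean on these libraries where they do the work, as an engineer would, in place of code of your own. Each camera call takes 0.05 s, during which the arm holds its last target. There are 200 camera calls.

## Task

Take the orange-tabbed R-clip out of the wooden rack and push its straight leg down through the cross hole in the globe stand's steel hinge pin until the bow springs over the pin, then let go and leave it hanging there upright and fully home. The pin floats endwise, so feel for the hole; press gently, with no more than about 20 N, and leave the jar, the tape roll and the other tools in the rack where they are.

Things in the scene. Friction and masses are not known exactly. Their poses are not given: they have to be found in the camera images.
- stand: Globe stand, fixed. Origin: centre of the underside of its wooden base, 120 (x) x 150 (y) x 12 mm; z up. Two grey cheeks with a lug between fill x = -22 to 22, y = -46 to 0 mm, up to z = 76 mm. A thin brass arm leaves the lug towards -y and rises to z = 135 mm at y = -116 mm. A steel hinge pin lies along y through the cheeks and sticks out to +y.
- pin_face (a point): Point on the pin's axis where the pin leaves the cheek (stand x = 0, y = 0, z = 60 mm); axes as the stand's. The pin is 24 mm in diameter and free all round over the base. Its cross hole runs up and down (along z): 8 mm square, its mouth widened by 1.5 mm on its +x and -x sides but sharp (0.7 mm) on its +y and -y sides.
- pin_mid (a point): Mid-range point of the cross hole on the pin's axis (stand y = 25 mm, z = 60 mm). The pin floats endwise: the true hole centre lies up to 12 mm either way along y of this point. This is NOT measured and must be felt or seen. The pin ends 24 mm beyond the hole's centre. It takes 15 N along y to slide the pin.
- clip: R-clip of 6 mm spring wire, upright in a rack slot, about 70 g. Origin: level with the leg's tip, midway between leg and bow end; z up along the leg, x from leg to bow, y normal to its plane. Straight leg at x = -9 mm. Bow: hinged at a coil at z = 72, end at x = 9, z = 0, waist at x = -2, z = 20, hollow for the pin at z = 32, shoulder at z = 46 mm.
- clip_leg (a point): Lower tip, tapered to a 4 mm flat, of the clip's straight leg (clip x = -9 mm, z = 0). Home it is 28 mm above the bench; leg in the hole, clip's plane square to the pin, either way round. Pushed down, the bow meets the pin about 28 mm above home; the push rises to some 3 to 12 N, falls once the tip is about 12 mm above home, where the bow springs over; past home the push rises again.
- clip_tab (a point): Centre of the clip's orange tab, 24 (x) x 12 (y) x 30 mm (clip x = 0.5 mm, z = 76 to 106 mm), to be pinched across y from above.
- rack: Light wooden block, fixed, 150 (x) x 52 (y) x 46 (z) mm; origin: centre of the underside. Three slots open upwards, 28 (x) x 8.5 (y) mm, 36 mm deep, centred at x = -48, 0 and 48 mm; one tool stands loosely in each, in any order, with x along the rack's x. The clip's tip stands on the slot's floor at z = 10 mm.
- scraper: bystander in the rack: flat steel blade with blue handle, 24 x 14 x 100 mm, origin at the lower end
- template: bystander in the rack: flat dark steel strip 24 x 6 x 86 mm, origin at the lower end
- jar: bystander on the bench: jar with red lid, 52 mm in diameter, 75 mm high, origin: centre of the underside
- tape: bystander on the bench: green roll, 72 mm outside, 24 mm high, lying flat, origin: centre of the underside
Mind the look-alikes: they are no part of the job. There is more than one size of the stand; the job needs the larger.

How it is judged:
On the way, in this order (a step that is already met when the one before it is completed fails the run):
1. the clip is drawn clear of the rack (height (world z) of clip_leg above 0.055 m), for 0.2 s.
2. the leg has come through the pin's hole (z of clip_leg in the frame of stand below 0.046 m and x of clip_leg in the frame of stand between -0.004 and 0.004 m and y of clip_leg in the frame of stand between 0.01 and 0.04 m), for 0.1 s.
At the end, for the whole second after the job is handed in: Clip released, at rest, leg through the pin's hole: tip 24.5 to 31.5 mm above the stand's underside (home 28), within 4 mm of the pin axis' plane and 10 to 40 mm from the cheek face; upright within 10 degrees, its plane square to the pin within 17 (z of clip_leg in the frame of stand between 0.0245 and 0.0315 m and x of clip_leg in the frame of stand between -0.004 and 0.004 m and y of clip_leg in the frame of stand between 0.01 and 0.04 m and angle between clip's own z axis and vertical below 0.17 rad and angle between the y axis of clip and the y axis of stand, either way round below 0.3 rad and linear speed of clip below 0.02 m/s); the robot touches nothing.
It fails at once if the clip bears on the stand or pin with more than 30 N (contact force between clip and stand above 30 N).
It fails at once if the robot presses on the stand or pin with more than 25 N (contact force between any of the fingers, the arm and stand above 25 N).
It fails at once if a bystander is moved more than 20 mm (distance of any of scraper, template, jar, tape from where it was at the start of the episode above 0.02 m).
It also fails if it takes over 64 s, if anything falls off the work surface, if the arm or the gripper's body presses on something with over 40 N, if the wrist force passes 120 N, or if a joint passes its speed limit or range.

## Working session

There is one attempt and no reset: what is moved stays moved. The work goes in short steps, Python scripts to look and compute and a shell command to move; the robot and the scene stay as the last step left them, time stands still between calls to the robot, and variables do not carry over. Pictures are saved under pics/ and viewed, on a budget of 10 in all, crops included, one or two more only if the job needs it, and the job is handed in when it is done.

```bash
mkdir -p pics; ls; python3 - <<'E'
from workcell import sense, viewer, workorder, robot
import cv2,json
print(sense()); print(robot.grip_depth)
for n in ("scene","side","wrist"):
    im=viewer.camera(n); cv2.imwrite(f"pics/{n}0.png",im[:,:,::-1]); print(n,viewer.camera_model(n))
E
```

```text
pics
{'t': 0.0, 'joint_pos': array([-1.10307022e-01,  3.78105927e-01,  7.96246992e-02,  1.27440691e+00,
       -6.48353795e-06,  1.46051364e+00]), 'qd': array([-0.0001143 , -0.00115759, -0.00171458,  0.00050984, -0.00091775,
       -0.00014057]), 'joint_efforts': array([ 5.03441061e-04, -4.63600910e+01,  2.69876987e+01,  2.07655923e-02,
       -6.74222474e-05, -6.15417605e-06]), 'position': array([5.74698870e-01, 3.44783589e-05, 4.03735572e-01]), 'eef_rot': array([ 0.70718552, -0.70702727,  0.00074393,  0.00072672]), 'wrist_force': array([ 0.0065607 , -1.31059026, -0.74663153]), 'moment': array([-0.00590206,  0.03425212, -0.0051428 ]), 'gripper_width': 1.002385862785196}
0.1547
scene {'fx': 482.9010127982241, 'fy': 482.9010127982241, 'cx': 326.82647319450655, 'cy': 237.9054099719652, 'position': array([0.96212601, 0.52197213, 0.5683613 ]), 'attitude': array([0.3004352 , 0.16366751, 0.42137741, 0.83987661])}
side {'fx': 473.3470086161523, 'fy': 473.3470086161523, 'cx': 314.8645429239635, 'cy': 241.41041693947867, 'position': array([ 0.2237693 , -0.61353413,  0.6673857 ]), 'attitude': array([ 0.87279457,  0.42538447, -0.10524605, -0.21494408])}
wrist {'fx': 351.2076753260305, 'fy': 351.2076753260305, 'cx': 322.2305441193474, 'cy': 244.56705641014685, 'mount': array([[ 9.99999963e-01,  2.70812242e-04,  4.09649483e-06,
        -8.41908702e-05],
       [-8.37462182e-05,  3.23553905e-01, -9.46209735e-01,
         2.96445301e-02],
       [-2.57570617e-04,  9.46209700e-01,  3.23553916e-01,
         8.23479110e-02],
       [ 0.00000000e+00,  0.00000000e+00,  0.00000000e+00,
         1.00000000e+00]])}
```

View pics/scene0.png

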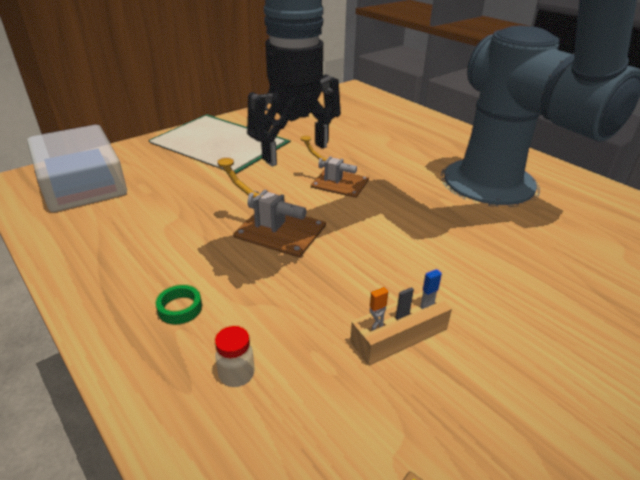

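View pics/side0.png

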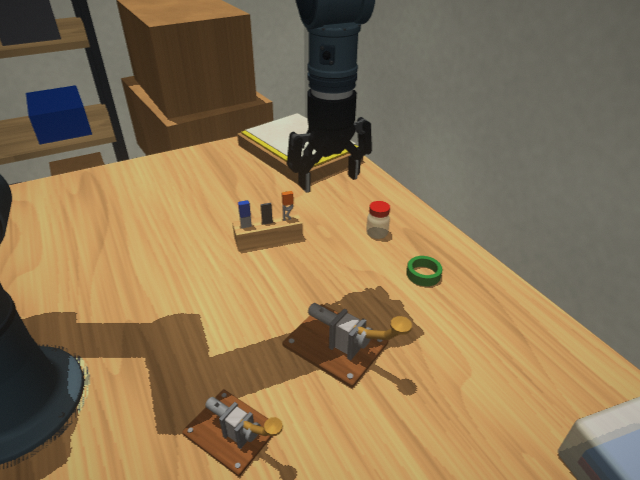

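View pics/wrist0.png

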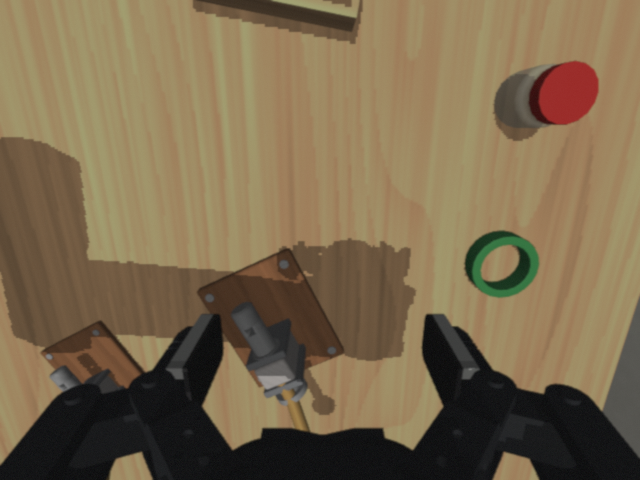

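The scene view shows the rack with orange tab at (379,300), dark strip (405,303) and blue handle (432,280), and the larger stand at (280,225) with its pin towards the right. The side view shows the orange tab at (288,199), blue at (245,210), and the larger stand at (340,340). The wrist view shows large-base corners at (198,291), (287,249), (343,350), and the pin's hole near (250,330).

```bash
cat > h.py <<'E'
import numpy as np, cv2
from scipy.spatial.transform import Rotation as R
from workcell import sense, viewer, robot
def rot(q): return R.from_quat([q[1],q[2],q[3],q[0]]).as_matrix()
def cam(n,s=None):
    m=viewer.camera_model(n); K=np.array([[m['fx'],0,m['cx']],[0,m['fy'],m['cy']],[0,0,1]])
    if n=='wrist':
        T=np.array(m['mount']); A=rot(s['eef_rot']); Rc=A@T[:3,:3]; p=A@T[:3,3]+s['position']
    else: Rc=rot(m['attitude']); p=np.array(m['position'])
    return K,Rc@np.diag([1,-1,-1]),p
def ray(c,uv):
    K,Rc,p=c; d=Rc@np.linalg.solve(K,[uv[0],uv[1],1]); return p,d/np.linalg.norm(d)
def onz(c,uv,z):
    p,d=ray(c,uv); return p+d*(z-p[2])/d[2]
def proj(c,P):
    K,Rc,p=c; q=(np.atleast_2d(P)-p)@Rc@K.T; return q[:,:2]/q[:,2:]
def tri(obs):
    A=0;b=0
    for c,uv in obs:
        p,d=ray(c,uv); M=np.eye(3)-np.outer(d,d); A=A+M; b=b+M@p
    X=np.linalg.solve(A,b); return X,[np.linalg.norm((np.eye(3)-np.outer(d,d))@(X-p)) for p,d in [ray(*o) for o in obs]]
def blob(im,lo,hi,box=None):
    h=cv2.cvtColor(im,cv2.COLOR_RGB2HSV); m=cv2.inRange(h,np.array(lo),np.array(hi))
    if box: k=np.zeros_like(m); x0,y0,x1,y1=box; k[y0:y1,x0:x1]=1; m=m*k
    n,l,st,ce=cv2.connectedComponentsWithStats(m); i=1+np.argmax(st[1:,4]); return ce[i],st[i]
E
python3 - <<'E'
from h import *
s=sense()
a=cv2.imread('pics/scene0.png')[:,:,::-1].copy(); b=cv2.imread('pics/side0.png')[:,:,::-1].copy()
cs,cd,cw=cam('scene'),cam('side'),cam('wrist',s)
for nm,lo,hi,bs,bd in (('orange',(5,180,120),(16,255,255),(360,280,395,320),(275,185,300,210)),('blue',(105,150,50),(130,255,255),(415,265,450,300),(232,195,255,220))):
    u,su=blob(a,lo,hi,bs); v,sv=blob(b,lo,hi,bd); print(nm,u,su,v,sv,tri([(cs,u),(cd,v)]))
for uv in ((198,291),(287,249),(343,350)): print(uv,onz(cw,uv,.012))
print('hole',onz(cw,(250,330),.072))
E
```

```text
orange [379.64363636 297.44363636] [371 287  17  23 275] [287.09090909 192.6969697 ] [282 191  11   4  33] (array([0.58328312, 0.20065344, 0.10907941]), [np.float64(0.0007180810290301407), np.float64(0.0007180810290302779)])
blue [431.67279412 281.46323529] [424 270  17  24 272] [243.36363636 202.54545455] [239 201  10   4  33] (array([0.48905801, 0.21873398, 0.10017934]), [np.float64(0.002963911516615663), np.float64(0.002963911516615673)])
(198, 291) [ 0.43213315 -0.09753599  0.012     ]
(287, 249) [ 0.53550062 -0.04658102  0.012     ]
(343, 350) [ 0.5992772  -0.17678844  0.012     ]
hole [ 0.50246052 -0.11056533  0.072     ]
```

```bash
python3 -m handwheel '[[0,0.016,-0.003,6.6,1],[0,0.017,-0.004,6.6,1],[0,0.017,-0.004,6.6,1],[0.001,0.017,-0.004,6.6,1],[0.001,0.017,-0.004,6.6,1],[0.001,0.017,-0.004,6.6,1],[0.001,0.017,-0.004,6.6,1],[0.001,0.017,-0.004,6.6,1],[0.001,0.017,-0.004,6.6,1],[0.001,0.017,-0.004,6.6,1],[0.001,0.016,-0.004,6.5,1],[0,0.015,-0.004,6.5,1]]'; python3 -m handwheel '[[0,0,0,0,1],[0,0,0,0,1],[0,0,0,0,1]]'; python3 - <<'E'
from h import *
s=sense(); im=viewer.camera('wrist'); cv2.imwrite('pics/w1.png',im[:,:,::-1]); np.save('s1.npy',np.r_[s['position'],s['eef_rot']])
print(s['position'],s['eef_rot'],s['joint_pos'])
c=cam('wrist',s); print(proj(c,[[.583,.2,.116],[.583,.2,.01]]))
E
```

```text
t: 1.15
position: [0.5829, 0.2009, 0.3571]
eef_rot: [0.544, -0.544, -0.451, 0.452]
wrist_force: [0.2, -0.4, -0.2]
gripper_width: 0.997
t: 1.4
position: [0.5829, 0.1996, 0.3576]
eef_rot: [-0.546, 0.546, 0.449, -0.449]
wrist_force: [-0.2, -0.4, -0.9]
gripper_width: 0.995
[0.58294316 0.19959619 0.35762614] [-0.54600606  0.54611254  0.44901723 -0.44946857] [ 2.27063132e-01  4.77437417e-01  1.12675300e-01  1.20653872e+00
 -4.18990615e-04  4.20999835e-01]
[[324.76643082 260.38277261]
 [324.00724038 218.79114779]]
```

View pics/w1.png

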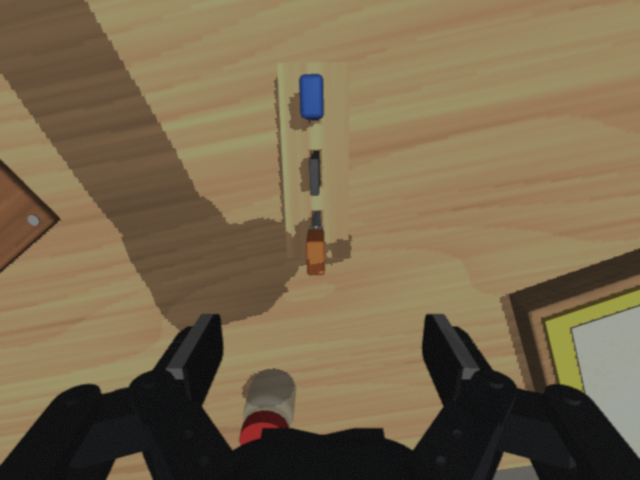

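The wrist view shows the orange tab top near (316,252), with the dark strip (314,175) and blue handle (311,97) above it. The jar is at (268,410), clear of the jaws.

```bash
python3 - <<'E'
from h import *
v=np.load('s1.npy'); s=dict(position=v[:3],eef_rot=v[3:]); c=cam('wrist',s)
im=cv2.imread('pics/w1.png')[:,:,::-1].copy()
o,so=blob(im,(3,150,165),(18,255,255),(290,220,345,290)); print('orange top',o,so); oa,sa=blob(im,(3,120,60),(18,255,255),(300,228,330,285)); print('all',oa,sa)
b,sb=blob(im,(105,120,60),(130,255,255),(290,60,340,130)); print('blue',b,sb)
O=onz(c,o,.116); 
for z in (.11,): 
    B=onz(c,b,z); print('O',O,'B',B,np.linalg.norm(O-B),np.degrees(np.arctan2(*(O-B)[1::-1])))
T=onz(c,(314,175),.096); print('T',T,np.degrees(np.arctan2(*(O-T)[1::-1])))
# rack edges: gray rows
for r in (75,100,140,180,215): print(r, im[r,270:300,2].tolist())
for r in (75,140,200): print(r, im[r,325:360,2].tolist())
E
```

```text
Traceback (most recent call last):
  File "h.py", line 25, in blob
    n,l,st,ce=cv2.connectedComponentsWithStats(m); i=1+np.argmax(st[1:,4]); return ce[i],st[i]
                                                       ~~~~~~~~~^^^^^^^^^^
ValueError: attempt to get argmax of an empty sequence
```

```bash
python3 - <<'E'
from h import *
v=np.load('s1.npy'); s=dict(position=v[:3],eef_rot=v[3:]); c=cam('wrist',s)
im=cv2.imread('pics/w1.png')[:,:,::-1].copy()
h=cv2.cvtColor(im,cv2.COLOR_RGB2HSV)
for r in range(224,280,4): print(r,[tuple(map(int,x)) for x in h[r,308:326:6]])
oa,sa=blob(im,(3,180,60),(14,255,255),(300,225,332,285)); print('all',oa,sa)
b,sb=blob(im,(105,120,60),(130,255,255),(290,60,340,130)); print('blue',b,sb)
for O in (onz(c,oa,.116),onz(c,(oa[0],sa[1]+sa[3]),.116)):
  B=onz(c,b,.11); print('O',O,'B',B,np.linalg.norm(O-B),np.degrees(np.arctan2(*(O-B)[1::-1])))
T=onz(c,(314,175),.096); print('T',T,np.degrees(np.arctan2(*(O-T)[1::-1])))
g=cv2.GaussianBlur(im,(3,3),0).astype(int)
for r in (75,110,140,180,210): print(r, g[r,270:294:2,2].tolist(), g[r,330:358:2,2].tolist())
E
```

```text
224 [(15, 108, 102), (0, 0, 51), (15, 65, 71)]
228 [(15, 91, 95), (4, 24, 73), (8, 27, 75)]
232 [(12, 154, 76), (10, 173, 78), (10, 163, 80)]
236 [(11, 172, 74), (11, 179, 77), (11, 181, 79)]
240 [(11, 176, 77), (11, 187, 86), (11, 168, 91)]
244 [(13, 171, 151), (14, 168, 152), (14, 168, 152)]
248 [(13, 171, 151), (15, 169, 151), (14, 168, 152)]
252 [(13, 171, 151), (15, 169, 152), (14, 169, 151)]
256 [(13, 175, 149), (14, 167, 151), (14, 168, 152)]
260 [(11, 174, 113), (14, 168, 152), (14, 169, 152)]
264 [(11, 177, 108), (12, 173, 125), (11, 177, 114)]
268 [(11, 173, 106), (11, 179, 114), (11, 178, 112)]
272 [(11, 173, 106), (10, 174, 114), (14, 170, 150)]
276 [(17, 106, 151), (16, 108, 149), (15, 111, 149)]
all [316.5        232.16666667] [315 231   4   3   6]
blue [311.2021164   96.22222222] [300  75  23  44 945]
O [0.56325177 0.19852763 0.116     ] B [0.48466555 0.21122135 0.11      ] 0.07983059503990549 -9.175508201748416
O [0.56443683 0.19828805 0.116     ] B [0.48466555 0.21122135 0.11      ] 0.08103534281154785 -9.209216172110768
T [0.53055711 0.20315163 0.096     ] -8.169239540131795
75 [94, 93, 93, 94, 106, 110, 108, 104, 102, 102, 100, 100] [99, 100, 100, 99, 99, 99, 100, 99, 97, 96, 98, 98, 99, 99]
110 [98, 97, 93, 70, 71, 103, 111, 107, 103, 91, 68, 63] [98, 99, 99, 98, 99, 99, 99, 98, 97, 97, 99, 100, 100, 100]
140 [104, 104, 104, 99, 76, 79, 106, 110, 106, 102, 100, 99] [99, 98, 98, 99, 98, 99, 99, 98, 96, 93, 91, 90, 90, 90]
180 [90, 89, 89, 90, 88, 74, 73, 103, 108, 104, 100, 99] [98, 97, 97, 97, 96, 96, 96, 96, 95, 97, 100, 100, 100, 100]
210 [99, 99, 99, 99, 98, 86, 65, 80, 104, 106, 102, 98] [98, 96, 95, 95, 95, 95, 95, 95, 95, 96, 96, 96, 97, 96]
```

```bash
python3 - <<'E'
from h import *
v=np.load('s1.npy'); s=dict(position=v[:3],eef_rot=v[3:]); c=cam('wrist',s)
im=cv2.imread('pics/w1.png')[:,:,::-1].copy()
h=cv2.cvtColor(im,cv2.COLOR_RGB2HSV); m=(h[:,:,1]>140)&(h[:,:,0]<18)
for r in (246,254,262,270): k=np.where(m[r,295:340])[0]+295; print(r,k.min(),k.max())
O=onz(c,(316.5,258.5),.116);T=onz(c,(314,175),.096);B=onz(c,(311.2,97),.11)
print(O,T,B,np.linalg.norm((O-B)[:2]));print(np.degrees(np.arctan2(*(O-B)[1::-1])),np.degrees(np.arctan2(*(O-T)[1::-1])))
for e in ([(280,110),(286.5,210)],):
  p,q=[onz(c,(u+2,w),.046) for u,w in e]; print('edge',np.degrees(np.arctan2(*(q-p)[1::-1])))
print('tool yaw', np.degrees(np.arctan2(*(rot(s['eef_rot'])[:,0])[1::-1])))
E
```

```text
246 306 324
254 306 324
262 307 324
270 308 323
[0.58068537 0.19500317 0.116     ] [0.53055711 0.20315163 0.096     ] [0.48506875 0.21113655 0.11      ] 0.09696815245298526
-9.577300908002176 -9.232804694732199
edge -9.26599907189591
tool yaw 78.88825638510366
```

```bash
python3 -m handwheel '[[-0.001,-0.003,-0.012,0.8,1],[-0.001,-0.0025,-0.02,0.9,1],[0,0,-0.02,0,1],[0,0,-0.02,0,1],[0,0,-0.02,0,1],[0,0,-0.01,0,1],[0,0,0,0,1],[0,0,0,0,1]]';  python3 - <<'E'
from h import *
s=sense(); im=viewer.camera('wrist'); cv2.imwrite('pics/w2.png',im[:,:,::-1]); print(s['position'])
h=cv2.cvtColor(im,cv2.COLOR_RGB2HSV); m=(h[:,:,1]>140)&(h[:,:,0]<18)
for r in range(260,420,20): 
  k=np.where(m[r,200:440])[0]+200; print(r,(k.min(),k.max(),len(k)) if len(k) else None)
E
```

```text
t: 2.12
position: [0.581, 0.194, 0.2559]
eef_rot: [0.539, -0.539, -0.457, 0.458]
wrist_force: [-0.0, -0.1, 0.5]
gripper_width: 1.003
[0.58100964 0.19396137 0.25590513]
260 None
280 None
300 (np.int64(313), np.int64(338), 26)
320 (np.int64(311), np.int64(340), 30)
340 (np.int64(311), np.int64(341), 31)
360 (np.int64(311), np.int64(340), 30)
380 (np.int64(311), np.int64(339), 29)
400 None
```

View pics/w2.png

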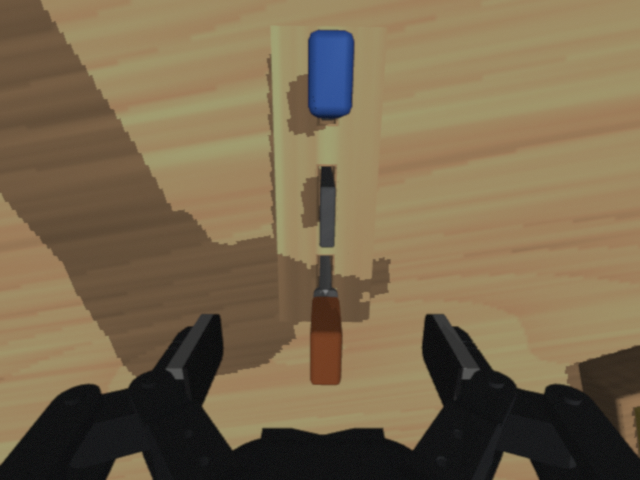

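The tab lies between the jaws, at columns 311–340 (centre 325.5, jaw centre 323), rows 295–383. It is aligned with the rack. I'll nudge +1 mm in y and close.

```bash
python3 -m handwheel '[[0,0.001,0,0,1],[0,0,0,0,0],[0,0,0,0,0],[0,0,0,0,0],[0,0,0,0,0],[0,0,0,0,0],[0,0,0,0,0],[0,0,0,0,0],[0,0,0,0,0],[0,0,0,0,0]]'
```

```text
t: 3.0
position: [0.5811, 0.1956, 0.2559]
eef_rot: [0.539, -0.539, -0.458, 0.458]
wrist_force: [-0.8, -0.1, 1.5]
gripper_width: 0.132
```

```bash
python3 -m handwheel '[[0,0,0.01,0,0],[0,0,0.02,0,0],[0,0,0.02,0,0],[0,0,0.02,0,0],[0,0,0.02,0,0],[0,0,0.01,0,0],[0,0,0,0,0],[0,0,0,0,0],[0,0,0,0,0]]'; python3 -m handwheel '[[0,-0.02,0,0,0],[-0.008,-0.022,0,3.3,0],[-0.009,-0.023,0,3.3,0],[-0.009,-0.023,0,3.3,0],[-0.009,-0.023,0,3.3,0],[-0.009,-0.023,0,3.3,0],[-0.009,-0.023,0,3.3,0],[-0.009,-0.023,0,3.3,0],[-0.009,-0.023,0,3.3,0],[-0.009,-0.023,0,3.3,0],[-0.009,-0.022,0,3.3,0],[-0.009,-0.018,0,2.5,0]]'; python3 -m handwheel '[[0,0,0,0,0],[0,0,0,0,0],[0,0,0,0,0]]'
python3 - <<'E'
from h import *
s=sense(); v=np.r_[s['position'],s['eef_rot']]; np.save('s3.npy',v); print(v,s['gripper_width'],s['wrist_force'])
ims={n:viewer.camera(n)[:,:,::-1] for n in ('wrist','scene','side')}
for n in ims: cv2.imwrite(f'pics/{n}3.png',ims[n])
O=s['position']-[0,0,.20]
out=[cv2.resize(ims['wrist'],(480,360))]
for n in ('scene','side'):
    u=proj(cam(n),O)[0].astype(int); x0,y0=u[0]-50,u[1]-50; print(n,x0,y0)
    out.append(cv2.resize(ims[n][y0:y0+100,x0:x0+100],(300,300),interpolation=cv2.INTER_CUBIC))
cv2.imwrite('pics/crop3.png',np.vstack([cv2.copyMakeBorder(out[0],0,0,0,120,cv2.BORDER_CONSTANT)[:,:600][60:360],np.hstack(out[1:])]))
E
```

```text
t: 3.75
position: [0.5806, 0.1954, 0.3544]
eef_rot: [0.539, -0.539, -0.457, 0.458]
wrist_force: [0.6, 0.2, -1.0]
gripper_width: 0.13
t: 4.75
position: [0.4818, -0.0717, 0.3541]
eef_rot: [0.374, -0.372, -0.6, 0.601]
wrist_force: [-0.1, -0.7, -0.3]
gripper_width: 0.133
t: 5.0
position: [0.4828, -0.0701, 0.3548]
eef_rot: [-0.374, 0.373, 0.6, -0.6]
wrist_force: [-0.1, 0.6, -1.1]
gripper_width: 0.131
[ 0.4828095  -0.07012282  0.35483332 -0.37448229  0.37317132  0.60024497
 -0.60017678] 0.1306332264741234 [-0.12066388  0.58030949 -1.07054011]
scene 264 121
side 250 211
```

View pics/crop3.png

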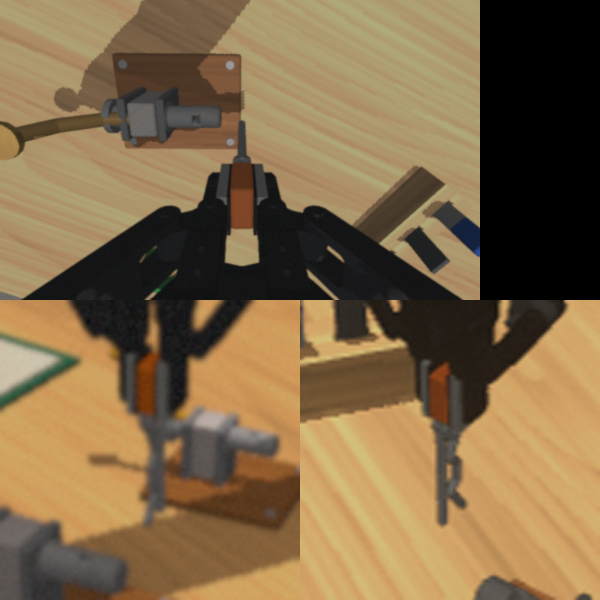

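The wrist part shows the held clip at the right of the stand, with the pin's hole near full-image (262,240). The side crop shows the straight leg on the left with its tip at about (297,285), the bow to its right. The scene crop shows the tip at about (314,195).

```bash
python3 - <<'E'
from h import *
v=np.load('s3.npy'); s=dict(position=v[:3],eef_rot=v[3:])
print(tri([(cam('scene'),(314,195)),(cam('side'),(297.3,285))]))
w=cv2.imread('pics/wrist3.png'); cv2.imwrite('pics/c4.png',cv2.resize(w[120:290,135:345],None,fx=3.5,fy=3.5,interpolation=cv2.INTER_CUBIC))
E
```

```text
(array([ 0.47735987, -0.07247488,  0.1044505 ]), [np.float64(0.0029744008816158596), np.float64(0.0029744008816158713)])
```

View pics/c4.png

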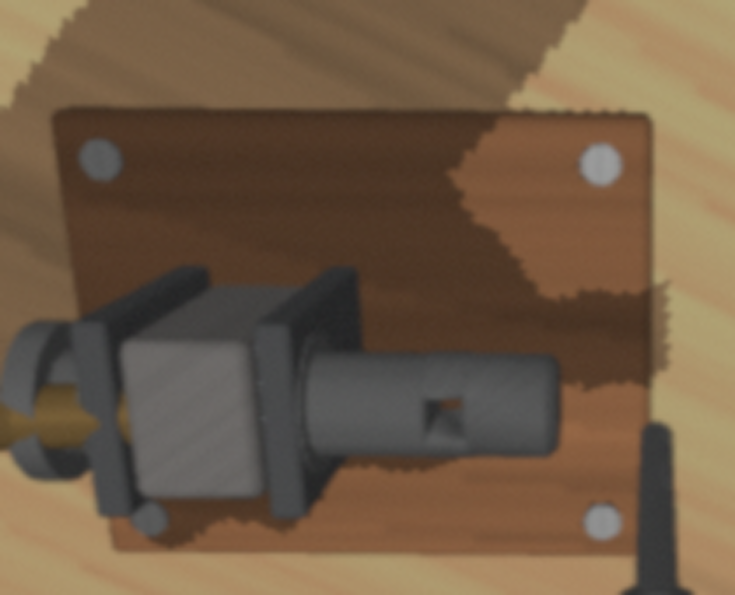

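```bash
python3 - <<'E'
from h import *
from scipy.optimize import least_squares
v=np.load('s3.npy'); s=dict(position=v[:3],eef_rot=v[3:]); c=cam('wrist',s)
f=lambda u:np.array([135+u[0]/3.5,120+u[1]/3.5])
obs=np.array([f(u) for u in ((54,110),(651,115),(637,553),(115,552))])
loc=np.array([[-.06,-.075],[-.06,.075],[.06,.075],[.06,-.075]])
def W(p,L,z): a=p[2]; M=np.array([[np.cos(a),-np.sin(a)],[np.sin(a),np.cos(a)]]); return np.c_[np.atleast_2d(L)@M.T+p[:2],np.full(len(np.atleast_2d(L)),z)]
r=least_squares(lambda p:(proj(c,W(p,loc,.012))-obs).ravel(),[.5157,-.137,.45]); p=r.x; np.save('stand.npy',p)
print('stand',p[:2],np.degrees(p[2]),r.fun.round(1))
a=p[2];ex=np.array([np.cos(a),np.sin(a)]);ey=np.array([-np.sin(a),np.cos(a)])
H=onz(c,f((445,421)),.072); T=onz(c,(322.4,242),.109)
for n,X in (('hole',H),('tip',T),('tcp',s['position'])): d=X[:2]-p[:2]; print(n,X,'stand',d@ex,d@ey)
d=(H-T)[:2]; print('shift world',d,'in stand',d@ex,d@ey)
A=rot(s['eef_rot']); print('tool yaw',np.degrees(np.arctan2(A[1,0],A[0,0])),'want',np.degrees(a)+90, 'tool y',A[:,1])
# pin silhouette check: pin end & edges in the image
for u in ((425,355),(425,458),(558,405)): X=onz(c,f(u),.06); d=X[:2]-p[:2]; print(u,d@ex,d@ey)
E
```

```text
stand [ 0.5147744  -0.13957986] 25.424684462212486 [-2.4 -0.8  0.9 -0.   3.3  1.6 -1.6  0.2]
hole [ 0.50217036 -0.11194172  0.072     ] stand 0.00048238206074773465 0.030372610112418267
tip [ 0.47223988 -0.07581408  0.109     ] stand -0.011038872607292544 0.07585118451186434
tcp [ 0.4828095  -0.07012282  0.35483332] stand 0.0009504765177936313 0.07645345688623077
shift world [ 0.02993048 -0.03612764] in stand 0.011521254668040276 -0.04547857439944608
tool yaw 116.16852939547145 want 115.42468446221248 tool y [-0.00152273  0.001062   -0.99999828]
(425, 355) -0.010994524034967399 0.0244890925433207
(425, 458) 0.01343761151231388 0.02332115828455228
(558, 405) 0.00032877751837017983 0.05398324572226156
```

The crop is clear. The hole mouth is at crop (445,421), full (262.1,240.3), and the pin end at crop (558,405), which agrees with the hole at stand y ≈ 30. The leg tip is at full (322.4,241.5). I'll move the tip over the hole.

```bash
python3 -m handwheel '[[0.004,-0.005,0,-0.2,0],[0.004,-0.006,0,-0.2,0],[0.004,-0.006,0,-0.2,0],[0.004,-0.006,0,-0.1,0],[0.004,-0.005,0,0,0],[0.004,-0.005,0,0,0],[0.0037,-0.0043,0,0,0],[0,0,-0.006,0,0],[0,0,-0.006,0,0],[0,0,-0.005,0,0],[0,0,-0.005,0,0],[0,0,0,0,0]]'; python3 -m handwheel '[[0,0,0,0,0],[0,0,0,0,0],[0,0,0,0,0]]'
python3 - <<'E'
from h import *
s=sense(); v=np.r_[s['position'],s['eef_rot']]; np.save('s5.npy',v); p=np.load('stand.npy'); a=p[2]
d=s['position'][:2]-p[:2]; print('tcp in stand',d@[np.cos(a),np.sin(a)],d@[-np.sin(a),np.cos(a)],s['position'],s['wrist_force'],s['joint_pos'])
ims={n:viewer.camera(n)[:,:,::-1] for n in ('wrist','scene','side')}
for n in ims: cv2.imwrite(f'pics/{n}5.png',ims[n])
O=[.5022,-.112,.085]; out=[]
for n,w in (('wrist',50),('scene',40),('side',40)):
    c=cam(n,s); u=proj(c,O)[0].astype(int); x0,y0=u-w; print(n,x0,y0)
    out.append(cv2.resize(ims[n][y0:y0+2*w,x0:x0+2*w],(400,400) if n=='wrist' else (400,400),interpolation=cv2.INTER_CUBIC))
cv2.imwrite('pics/c5.png',np.hstack(out[:2])); cv2.imwrite('pics/c5s.png',cv2.resize(np.hstack(out),(800,267)))
E
```

```text
t: 6.15
position: [0.5099, -0.1073, 0.3321]
eef_rot: [0.378, -0.376, -0.598, 0.598]
wrist_force: [-0.2, 0.2, -0.8]
gripper_width: 0.131
t: 6.4
position: [0.5108, -0.1077, 0.3341]
eef_rot: [-0.377, 0.377, 0.598, -0.598]
wrist_force: [-0.1, -0.8, -0.2]
gripper_width: 0.129
tcp in stand 0.010082548891272991 0.030475926647297844 [ 0.5107964  -0.10772683  0.33405942] [-0.06035821 -0.8180106  -0.15588718] [-3.29427170e-01  3.02473008e-01 -2.12218986e-01  1.05558520e+00
  6.59451248e-05 -7.74671377e-01]
wrist 273 193
scene 252 159
side 282 263
```

View pics/c5s.png

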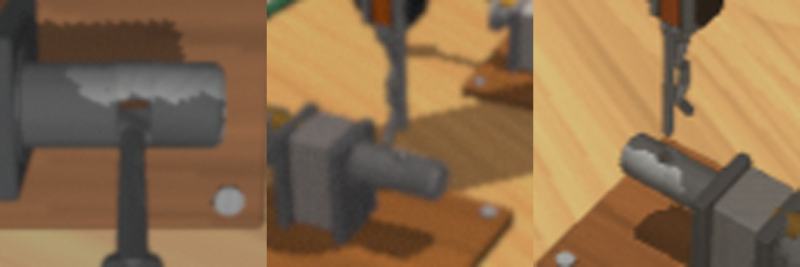

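The tip (wrist crop x≈133) sits over the hole (x≈135), and the side and scene views agree. Now I'll feel downwards.

```bash
python3 -m handwheel '[[0,0,-0.003,0,0],[0,0,-0.003,0,0],[0,0,-0.003,0,0],[0,0,-0.002,0,0],[0,0,-0.001,0,0],[0,0,-0.001,0,0],[0,0,-0.001,0,0],[0,0,-0.001,0,0],[0,0,-0.001,0,0],[0,0,0,0,0],[0,0,0,0,0]]'; python3 -m handwheel '[[0,0,-0.001,0,0],[0,0,-0.001,0,0],[0,0,0,0,0],[0,0,0,0,0]]'
```

```text
t: 7.47
position: [0.5107, -0.1078, 0.3177]
eef_rot: [-0.377, 0.377, 0.598, -0.598]
wrist_force: [1.5, -0.2, -1.5]
gripper_width: 0.131
t: 7.8
position: [0.5107, -0.1078, 0.3157]
eef_rot: [-0.377, 0.377, 0.598, -0.598]
wrist_force: [0.3, -0.2, -1.0]
gripper_width: 0.13
```

```bash
python3 -m handwheel '[[0,0,-0.001,0,0],[0,0,-0.001,0,0],[0,0,-0.001,0,0],[0,0,0,0,0],[0,0,0,0,0]]'; python3 -m handwheel '[[0,0,-0.001,0,0],[0,0,-0.001,0,0],[0,0,-0.001,0,0],[0,0,-0.001,0,0],[0,0,0,0,0],[0,0,0,0,0]]'
```

```text
t: 8.22
position: [0.5107, -0.1078, 0.3126]
eef_rot: [-0.377, 0.377, 0.598, -0.598]
wrist_force: [0.8, -0.5, -0.6]
gripper_width: 0.13
t: 8.72
position: [0.5107, -0.1078, 0.3086]
eef_rot: [-0.377, 0.377, 0.598, -0.598]
wrist_force: [0.4, -0.7, -0.5]
gripper_width: 0.13
```

```bash
python3 -m handwheel '[[0,0,-0.001,0,0],[0,0,-0.001,0,0],[0,0,-0.001,0,0],[0,0,-0.001,0,0],[0,0,-0.001,0,0],[0,0,0,0,0],[0,0,0,0,0]]'; python3 -m handwheel '[[0,0,-0.001,0,0],[0,0,-0.001,0,0],[0,0,-0.001,0,0],[0,0,-0.001,0,0],[0,0,0,0,0],[0,0,0,0,0]]'
```

```text
t: 9.3
position: [0.5108, -0.1078, 0.3037]
eef_rot: [-0.377, 0.377, 0.598, -0.598]
wrist_force: [0.5, 0.3, -0.5]
gripper_width: 0.132
t: 9.8
position: [0.5114, -0.1078, 0.3001]
eef_rot: [-0.377, 0.378, 0.598, -0.598]
wrist_force: [3.4, 1.0, 0.7]
gripper_width: 0.135
```

```bash
python3 -m handwheel '[[0,0,-0.001,0,0],[0,0,-0.001,0,0],[0,0,-0.001,0,0],[0,0,0,0,0],[0,0,0,0,0]]'; python3 -m handwheel '[[0,0,-0.001,0,0],[0,0,-0.001,0,0],[0,0,-0.001,0,0],[0,0,0,0,0],[0,0,0,0,0]]'
```

```text
t: 10.22
position: [0.5113, -0.1078, 0.297]
eef_rot: [-0.377, 0.378, 0.598, -0.598]
wrist_force: [4.9, 2.0, 1.7]
gripper_width: 0.134
t: 10.63
position: [0.5116, -0.1078, 0.2943]
eef_rot: [-0.376, 0.378, 0.599, -0.597]
wrist_force: [5.4, 2.4, 2.7]
gripper_width: 0.131
```

```bash
python3 -m handwheel '[[0.0005,0.0002,-0.001,0,0],[0,0,-0.001,0,0],[0,0,-0.001,0,0],[0,0,0,0,0],[0,0,0,0,0]]'; python3 -m handwheel '[[0,0,-0.001,0,0],[0,0,-0.001,0,0],[0,0,-0.001,0,0],[0,0,0,0,0],[0,0,0,0,0]]'
```

```text
t: 11.05
position: [0.5118, -0.1075, 0.2908]
eef_rot: [-0.377, 0.378, 0.599, -0.598]
wrist_force: [5.9, 2.8, 1.5]
gripper_width: 0.129
t: 11.47
position: [0.5117, -0.1074, 0.2875]
eef_rot: [-0.377, 0.377, 0.599, -0.597]
wrist_force: [6.4, 2.3, -0.6]
gripper_width: 0.131
```

```bash
python3 -m handwheel '[[0,0,-0.001,0,0],[0,0,-0.001,0,0],[0,0,-0.001,0,0],[0,0,-0.001,0,0],[0,0,0,0,0],[0,0,0,0,0]]'; python3 -m handwheel '[[0,0,-0.001,0,0],[0,0,-0.001,0,0],[0,0,-0.001,0,0],[0,0,-0.001,0,0],[0,0,0,0,0],[0,0,0,0,0]]'; python3 -m handwheel '[[0,0,-0.001,0,0],[0,0,-0.001,0,0],[0,0,-0.001,0,0],[0,0,0,0,0],[0,0,0,0,0]]'
```

```text
t: 11.97
position: [0.5117, -0.1074, 0.2832]
eef_rot: [-0.377, 0.377, 0.599, -0.597]
wrist_force: [5.1, 1.9, -2.5]
gripper_width: 0.133
t: 12.47
position: [0.5114, -0.1072, 0.2784]
eef_rot: [-0.378, 0.377, 0.599, -0.598]
wrist_force: [7.1, 0.7, -7.8]
gripper_width: 0.129
t: 12.88
position: [0.511, -0.1072, 0.2753]
eef_rot: [-0.378, 0.376, 0.598, -0.598]
wrist_force: [6.3, 2.3, -4.6]
gripper_width: 0.131
```

```bash
python3 -m handwheel '[[0,0,-0.001,0,0],[0,0,-0.0005,0,0],[0,0,0,0,0],[0,0,0,0,0]]'; python3 - <<'E'
from h import *
s=sense(); ims={n:viewer.camera(n)[:,:,::-1] for n in ('scene','side')}
out=[]
for n,w in (('scene',45),('side',45)):
    u=proj(cam(n),[.5022,-.112,.07])[0].astype(int); x0,y0=u-w; print(n,x0,y0)
    cv2.imwrite(f'pics/{n}6.png',ims[n]); out.append(cv2.resize(ims[n][y0:y0+2*w,x0:x0+2*w],(400,400),interpolation=cv2.INTER_CUBIC))
cv2.imwrite('pics/c6.png',np.hstack(out))
E
```

```text
t: 13.22
position: [0.5112, -0.1072, 0.2745]
eef_rot: [-0.378, 0.377, 0.599, -0.598]
wrist_force: [5.4, 2.9, -1.8]
gripper_width: 0.129
scene 247 160
side 277 264
```

View pics/c6.png

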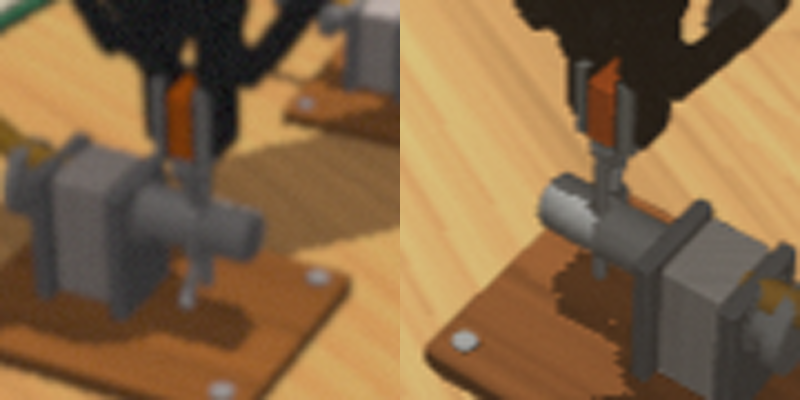

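The leg tip shows below the pin in both views (scene crop (188,298), side crop (600,270)), with the bow wrapped over the pin and the tab upright. I'll ease down 0.5 mm and release.

```bash
python3 -m handwheel '[[0.0003,0.0001,-0.0005,0,0],[0,0,0,0,0],[0,0,0,0,0]]'; python3 -m handwheel '[[0,0,0,0,0.25],[0,0,0,0,0.3],[0,0,0,0,0.4],[0,0,0,0,0.6],[0,0,0,0,0.8],[0,0,0,0,1],[0,0,0,0,1],[0,0,0,0,1],[0,0,0,0,1],[0,0,0,0,1]]'
```

```text
t: 13.57
position: [0.5115, -0.1071, 0.2741]
eef_rot: [-0.378, 0.377, 0.598, -0.598]
wrist_force: [4.9, 3.4, -0.6]
gripper_width: 0.13
t: 14.4
position: [0.5115, -0.1075, 0.2747]
eef_rot: [-0.377, 0.377, 0.598, -0.598]
wrist_force: [0.1, -0.6, -0.1]
gripper_width: 1.001
```

```bash
python3 -m handwheel '[[0,0,0.01,0,1],[0,0,0.02,0,1],[0,0,0.03,0,1],[0,0,0.03,0,1],[0,0,0.02,0,1],[0,0,0.01,0,1],[0,0,0,0,1],[0,0,0,0,1],[0,0,0,0,1]]'; python3 - <<'E'
from h import *
s=sense(); ims={n:viewer.camera(n)[:,:,::-1] for n in ('scene','side','wrist')}
out=[]
for n,w in (('scene',40),('side',40),('wrist',80)):
    u=proj(cam(n,s),[.5022,-.112,.08])[0].astype(int); x0,y0=u-w; print(n,x0,y0)
    cv2.imwrite(f'pics/{n}7.png',ims[n]); out.append(cv2.resize(ims[n][y0:y0+2*w,x0:x0+2*w],(400,400),interpolation=cv2.INTER_CUBIC))
cv2.imwrite('pics/c7.png',np.vstack([np.hstack(out[:2]),cv2.resize(np.hstack([out[2],out[2]*0]),(800,400))])[:600])
# predicted home tip/tab-top in crops
p=np.load('stand.npy'); a=p[2]; ey=np.array([-np.sin(a),np.cos(a)]); ex=np.array([np.cos(a),np.sin(a)])
for L in ((0,.030,.028),(.0095,.030,.134),(.0095,.030,.104)):
    X=np.r_[p[:2]+L[0]*ex+L[1]*ey,L[2]]; print(L,[((proj(cam(n,s),X)[0]-proj(cam(n,s),[.5022,-.112,.08])[0].astype(int)+w)*200/w).round() for n,w in (('scene',40),('side',40),('wrist',80))])
E
```

```text
t: 15.15
position: [0.5111, -0.1073, 0.3933]
eef_rot: [0.378, -0.376, -0.598, 0.598]
wrist_force: [0.5, -0.7, 0.1]
gripper_width: 1.002
scene 252 161
side 282 265
wrist 242 138
(0, 0.03, 0.028) [array([204., 314.]), array([200., 304.]), array([199., 167.])]
(0.0095, 0.03, 0.134) [array([186.,  88.]), array([221.,  71.]), array([200., 283.])]
(0.0095, 0.03, 0.104) [array([188., 158.]), array([219., 136.]), array([200., 250.])]
```

View pics/c7.png

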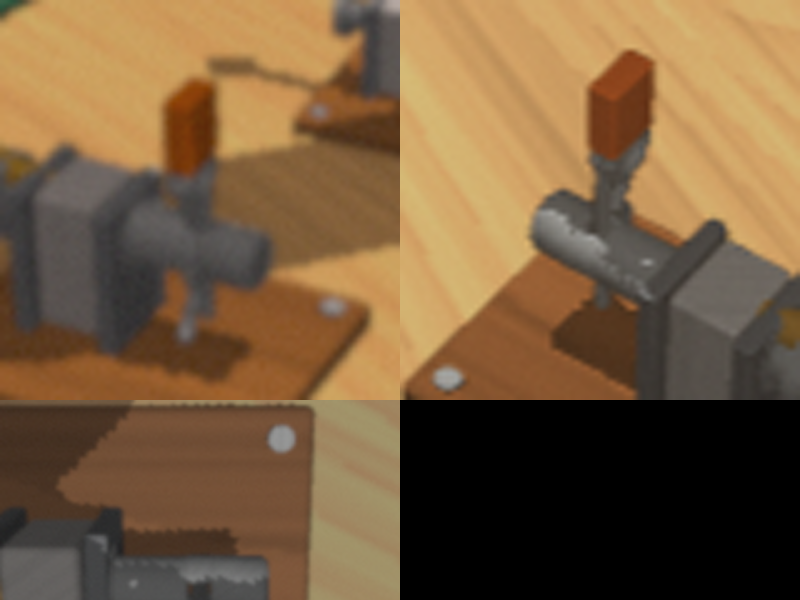

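The tab is upright and free. In the side view the leg tip is at crop (601,308) against a predicted (600,304) for home, and the tab top is at about (621,68) against a predicted (621,71). The clip is home.

```bash
python3 -c "
from workcell import workorder; print(workorder.sign_off())"
```

```text
the job is handed in; nothing more can be done
None
```

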